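Reset a tripped heater controller behind its quarter-turn service panel

ROBOT

A 6-joint arm with a two-finger parallel gripper is mounted at the origin on a cart in front of the work surface, level with it; the furniture and walls round the work are solid. World frame = base frame: x ahead of the robot, y to its left, z up, the work surface at z = 0. Lengths are in m, angles in rad, forces in N, time in s.
With the tool pointing down it reaches from about 0.275 to 0.875 m from the base axis. Payload 12.5 kg.
Tool frame: the origin (TCP) lies on the centre line of the jaws, within the pads' length; the fingertips stand r.finger_overhang ahead of it and the grasp point (between the pads) lies 3 mm ahead of it (r.finger_overhang is the distance from the TCP to the fingertips, in m); z points along the fingers, y is the line along which they close (so a half turn about z gives the same grasp; the last joint's range is limited). The gripper opens to 85 mm and grips with 20 to 120 N. Pads are 22 mm wide; open, the fingers measure 114 mm over their backs; the gripper's body (76 mm by 85 mm) begins 54 mm behind the grasp point. The pads swing forward as they close: fully open they stand 13 mm farther back than shut.
Start: joints at [-1.224, 0.351, 1.652, -0, 1.139, -0.085], TCP at [0.23, -0.499, 0.253] pointing down, gripper open.
Joint ranges: [-2.75, 2.75], [-0.79, 2.1], [0.01, 2.65], [-1.57, 4.71], [0.07, 3.14], [-2.87, 2.87]. Speed limits (rad/s): [2.22, 2.22, 2.79, 3.14, 3.14, 3.14].

INTERFACE

Orientations are given as a unit quaternion [x, y, z, w].
In Python, from cell import r, optics gives the robot as it stands. The module is installed in compiled form; this text tells all that it offers. Calls block until the motion is done:
- r.move_to(position, orientation): joint-space move of the TCP to a pose.
- r.move_linear(position, rot=None, vel=0.15): straight line of the TCP; rot=None keeps the orientation; vel is the mean speed in m/s.
- r.set_joints(angles): joint-space move.
- r.set_gripper(opening, squeeze=None): opening from 0.0 (shut) to 1.0 (fully open); squeeze is the grip in N (None keeps the last); returns when the fingers have stopped.
- r.sleep(seconds).
- r.inverse_kinematics(position, orientation): joint angles nearest the present ones, or None.
- optics.get_image(name): name is "side" or "top"; returns a dict with "pixels" (420x560x3 uint8, red, green, blue), "depth" (420x560 float32, m along the optical axis (not along the pixel's ray), 0 where there is no reading), "fx", "fy", "cx", "cy" (pixels), "camera_from_world" (4x4, takes a point from world to camera coordinates). Camera axes: x right, y down, z forward; pixel columns grow to the right and rows downward; lengths in m; the calibration is good to about 2 mm. A picture is of the moment at which its call begins.
A pose or a line that the arm cannot do raises r.PlanningError and nothing moves.
- r.hand_in(): hands the job in; it is judged then, once.
Readings, each from a call of its own:
- r.current_t(): time.
- r.current_q(): joint angles.
- r.current_qvel(): joint speeds.
- r.current_effort(): joint torques, N m.
- r.current_tool_pos(): TCP position.
- r.current_ee_rot(): TCP orientation.
- r.current_contact_force(): force on the tool from outside, world axes, zero at the start.
- r.current_torque(): the same for the moment, N m.
- r.current_opening(): opening from 0.0 (shut) to 1.0 (fully open).
- r.current_finger_force(): force on a finger pad.
Only numpy, scipy, OpenCV 4.12 (cv2) and the standard library are available. Lean on these libraries where they do the work, as an engineer would, in place of code of your own. Each camera call takes 0.05 s, during which the arm holds its last target. There are 200 camera calls.

TASK

The heater controller has tripped. Turn both wing fasteners on its sloping service panel a full quarter turn counter-clockwise to unlock it, swing the panel up and over to the right until it rests open against its stop, and push the cut-out lever inside all the way up the slope to reset it. Leave the panel open and the bottles, beaker and marker about it where they stand.

Things in the scene. Friction and masses are not known exactly. Their poses are not given: they have to be found in the camera images.
- wing_upper_grip (a point): Grip point of the upper of two like black wing fasteners near the left (free) edge of the sloping panel: a bar 60 long, 12 thick, 25 high on a round foot. The point lies on the turning axis, 23 mm out from the panel's face and 11 mm under the bar's outer edge. Axes turn with the bar: y along it, x across it, z outward from the panel (turning axis).
- wing_lower_grip (a point): The same point and axes of the lower wing fastener, 144 mm down the slope from the upper one.
- wing_upper (a joint): Turn of the upper fastener, rad: 0 locked (bar across the slope, its cam hooked behind the frame), growing counter-clockwise as seen from outside the panel, 1.57 (end stop) fully unlocked (bar along the slope). The cam still holds the panel below about 1.0. About 0.08 N m of friction; stays where it is left.
- wing_lower (a joint): The same for the lower fastener.
- pull_grip (a point): Middle of the panel's round steel pull: a bar 10 thick, 58 long, parallel to the hinge, half-way between the fasteners, 42 mm out from the panel's face and 22 mm from its free edge. Axes move with the panel: x up the slope (along bar and hinge), y from the hinge to the free edge, z outward from the panel. Closed, z leans 35 degrees from vertical toward the case's front.
- panel_hinge (a point): Middle of the panel's hinge line, on its right edge, 228 mm across the panel from the pull. Same axes as pull_grip; x is the hinge axis. The panel is 229 (along x) by 249 (along y) by 4 mm.
- service_panel (a joint): Opening of the panel, rad: 0 closed and flush, 1.57 at right angles to the slope, 1.85 against its stop, leaning to the right. With its fittings it weighs about 0.45 kg: let go well before 1.5 it falls shut; let go past about 1.65 it falls gently to the stop and stays there.
- lever_bar (a point): Middle of the round grey cross bar (14 thick, 46 long, across the slope) on the cut-out lever, inside the case behind the middle of the opening; 60 mm from the pivot. Axes: y along the bar to the left, z from the pivot along the lever. The bar swings from 34 mm below the opening's middle and 25 mm under the panel's plane, by 14 mm under it, to 34 mm above. Clear space down the slope of it.
- cutout_lever (a joint): Cut-out lever, rad: 0 down the slope (tripped), 1.2 (end stop) up the slope (reset). About 0.1 N m of friction; stays where it is left.
- controller: Heater controller: a white case 278 deep (x), 300 wide (y), 56 high in front and 209 at the back; its face slopes at 35 degrees over the front 218 mm, with a flat ledge behind. Fixed to the worktop. Origin under its centre; x to its back, y to its left, z up. The panel's opening is 230 by 250 mm; inside, nothing but the lever comes within 45 mm of the panel's plane.
- wash_bottle: White wash bottle, 68 by 90 by 203 high, standing on the worktop to the left of the case. Origin under its centre.
- weighing_bottle: Small ground-lid bottle, 39 wide, 49 high, standing on the flat ledge at the back of the case near the hinge side. Origin under its centre.
- marker: Marker pen, 132 long, 12 to 14 thick, lying in front of the case. Origin under its centre.
- beaker: Low glass beaker, 71 wide, 56 high, on the worktop to the left of the case. Origin under its centre.

How it is judged:
On the way, in this order (a step that is already met when the one before it is completed fails the run):
1. both wing fasteners turned to unlocked (1.25 rad or more) (value of joint each of wing_upper, wing_lower above 1.25 rad), for 0.2 s.
2. panel swung open past upright (1.7 rad or more) (value of joint service_panel above 1.7 rad), for 0.2 s.
3. cut-out lever pushed up (1.0 rad or more) (value of joint cutout_lever above 1 rad), for 0.2 s.
At the end, for the whole second after the job is handed in: Both wing fasteners stand at 1.25 rad or more, the panel rests open at 1.7 rad or more and is still, and the cut-out lever is at 1.0 rad or more; no bystander has moved more than 30 mm (all of step 1 and value of joint service_panel above 1.7 rad and value of joint cutout_lever above 1 rad and velocity of joint service_panel between -0.05 and 0.05 rad/s); the robot touches nothing.
It fails at once if the wash bottle, the small bottle on the ledge, the marker or the beaker moved more than 30 mm (distance of any of wash_bottle, weighing_bottle, marker, beaker from where it was at the start of the episode above 0.03 m).
It also fails if it takes over 72 s, if anything falls off the work surface, if the arm or the gripper's body presses on something with over 40 N, if the wrist force passes 120 N, or if a joint passes its speed limit or range.

## Working session

There is one attempt and no reset: what is moved stays moved. The work goes in short steps, each a Python script; the robot and the scene stay as the last script left them, time stands still between calls to the robot, and variables do not carry over. Pictures are saved under pics/ and viewed, at most 10 in all, crops included, and the job is handed in when it is done.

```bash
mkdir -p pics; python3 - <<'E'
from cell import r, optics
import cv2,numpy as np
for n in("top","side"):
    d=optics.get_image(n); cv2.imwrite(f"pics/{n}0.png",d["pixels"][...,::-1]); np.savez(f"{n}0.npz",**d)
    T=d["camera_from_world"]; print(n,d["fx"],d["cx"],d["cy"],np.linalg.inv(T).round(3).tolist())
print(r.finger_overhang,r.current_ee_rot(),r.current_t())
E
```

```text
top 443.83798404199365 289.49916673228455 203.29077865930716 [[-0.012, -0.997, 0.07, 0.471], [-0.999, 0.014, 0.031, 0.071], [-0.032, -0.07, -0.997, 1.096], [0.0, 0.0, 0.0, 1.0]]
side 399.55192950463703 278.87656188067234 214.2496252490932 [[-0.996, 0.073, -0.058, 0.591], [0.092, 0.864, -0.495, 0.54], [0.014, -0.498, -0.867, 0.947], [0.0, 0.0, 0.0, 1.0]]
0.022 [ 9.76783130e-01  2.14229914e-01 -6.32733092e-05 -5.06657185e-04] 0.1
```

View pics/top0.png

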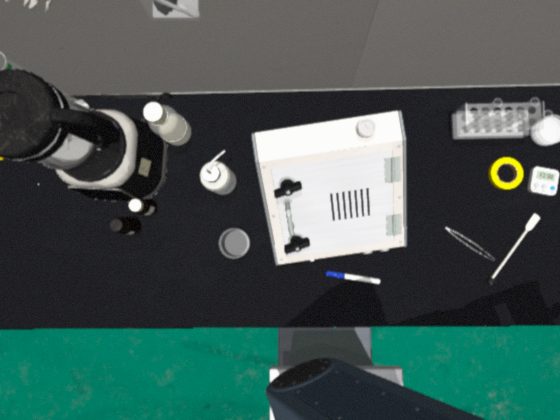

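View pics/side0.png

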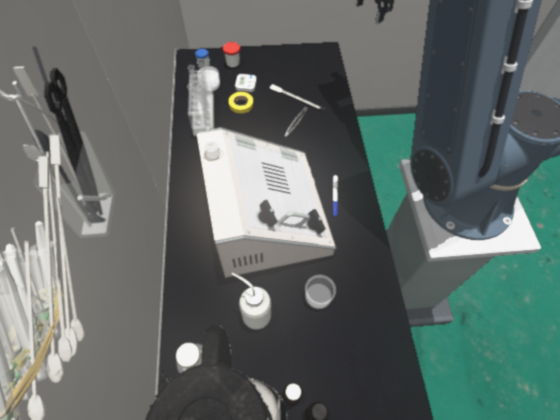

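The top view shows the case tilted a few degrees, with its corners near (254,133), (403,112), (407,245) and (276,264). The wings are at (288,188) and (297,243), with the pull between them. The small bottle is at (366,129), the marker at (353,277), the wash bottle at (218,178) and the beaker at (234,242). The side view agrees. Next I'll fit the plane and frame.

```bash
cat >geo.py <<'E'
import numpy as np
def cloud(d):
    z=d["depth"]; v,u=np.indices(z.shape)
    P=np.stack([(u-d["cx"])/d["fx"]*z,(v-d["cy"])/d["fy"]*z,z,np.ones_like(z)],-1)
    return (P@np.linalg.inv(d["camera_from_world"]).T)[...,:3]
E
python3 - <<'E'
import numpy as np
from geo import *
rng=np.random.default_rng(0)
C={n:(lambda d:(cloud(d),d["pixels"].astype(int),d["depth"]))(dict(np.load(n+"0.npz"))) for n in("top","side")}
def slope(n):
    P,px,z=C[n]
    m=(z>0)&(P[...,2]>.05)&(P[...,2]<.26)&(P[...,0]>.3)&(P[...,0]<.8)&(P[...,1]>-.25)&(P[...,1]<.2)
    Q=P[m]; c=px[m]; best=0
    for _ in range(500):
        a=Q[rng.integers(len(Q),size=3)]; nn=np.cross(a[1]-a[0],a[2]-a[0]); nn/=np.linalg.norm(nn)+1e-9
        if nn[2]<0: nn=-nn
        if abs(nn[2]-.82)>.05: continue
        k=abs((Q-a[0])@nn)<.003
        if k.sum()>best: best=k.sum();K=k
    for _ in range(3):
        c0=Q[K].mean(0); nn=np.linalg.svd(Q[K]-c0,full_matrices=0)[2][2]; nn*=np.sign(nn[2]); K=abs((Q-c0)@nn)<.003
    return Q,c,nn,c0,K
for n in C:
    Q,c,nn,c0,K=slope(n)
    print(n,K.sum(),"n",nn.round(4),"tilt",np.degrees(np.arccos(nn[2])),"yaw(x)",np.degrees(np.arctan2(-nn[1],-nn[0])))
    import cv2
    b=np.array(C[n][0])
    # in-plane axes
    X=-np.array([nn[0],nn[1],0]);X/=np.linalg.norm(X); Y=np.cross([0,0,1],X); S=np.cross(Y,nn)
    R=np.stack([S,Y,nn]); L=(Q-c0)@R.T
    print("slope ext",np.percentile(L[K],[.3,99.7],axis=0).round(3).tolist(), cv2.minAreaRect((L[K][:,:2]*1000).astype(np.float32)))
    dark=c.max(1)<70
    for nm,mm in(("dark15-40",dark&(L[:,2]>.014)&(L[:,2]<.040)&(abs(L[:,1])<.14)&(abs(L[:,0])<.12)),("h36-52",(L[:,2]>.038)&(L[:,2]<.052)&(abs(L[:,1])<.13)&(abs(L[:,0])<.08))):
        q=L[mm].astype(np.float32)
        if len(q)<9: print(nm,len(q));continue
        from scipy.cluster.hierarchy import fcluster,linkage
        g=fcluster(linkage(q),.012,'distance')
        for i in set(g):
            e=q[g==i]
            if len(e)>8:
                rc=cv2.minAreaRect(e[:,:2]*1000); print(nm,len(e),"rect",np.round(rc[0],1),np.round(rc[1],1),rc[2],"hmax",np.percentile(e[:,2],[10,50,90]).round(4),"world",(c0+np.r_[np.array(rc[0])/1000,.034]@R).round(4))
    P=C[n][0]; led=Q[(abs(Q[:,2]-.209)<.006)]
    rc=cv2.minAreaRect((led[:,:2]*1000).astype(np.float32)); print("ledge",rc,np.median(led[:,2]))
    al=Q[K]; 
    print("origin c0",c0)
E
```

```text
top 13705 n [-0.5673 -0.0761  0.82  ] tilt 34.91486340328615 yaw(x) 7.644654421083242
slope ext [[-0.146, -0.147, -0.003], [0.137, 0.158, 0.003]] ((15.404083251953125, 5.0765228271484375), (329.3915100097656, 307.8108825683594), 0.19436012208461761)
dark15-40 182 rect [-80.2 101.8] [13.2 54.9] 13.886690139770508 hmax [0.0175 0.0287 0.034 ] world [0.4449 0.0865 0.1229]
dark15-40 196 rect [ 62.3 101.7] [15.5 54.7] 7.204854965209961 hmax [0.0186 0.0298 0.0345] world [0.5607 0.1019 0.2044]
h36-52 124 rect [-13.6 107.9] [ 9.8 66.8] 89.95919036865234 hmax [0.0413 0.0455 0.0478] world [0.4982 0.0998 0.161 ]
ledge ((634.1770629882812, 13.958343505859375), (131.50413513183594, 307.70428466796875), 8.15906810760498) 0.2085446437104292
origin c0 [ 0.54289737 -0.00310312  0.14088536]
side 7914 n [-0.5674 -0.0757  0.82  ] tilt 34.916904718370304 yaw(x) 7.598259373944816
slope ext [[-0.152, -0.157, -0.003], [0.168, 0.147, 0.003]] ((9.837127685546875, -6.216522216796875), (328.7750549316406, 309.5212707519531), 0.24079889059066772)
dark15-40 6
h36-52 99 rect [-17.4  97.2] [61.5 10.5] 1.0264946222305298 hmax [0.0403 0.045  0.0474] world [0.5006 0.1018 0.1611]
ledge ((635.1199951171875, 15.770599365234375), (130.14236450195312, 308.6573181152344), 7.794265270233154) 0.20799986486610234
origin c0 [0.54684552 0.01000457 0.14312862]
```

```bash
cat >>geo.py <<'E'
from scipy.spatial.transform import Rotation as Ro
th,ya=np.radians(35),np.radians(7.62)
N=np.array([-np.sin(th)*np.cos(ya),-np.sin(th)*np.sin(ya),np.cos(th)])
Y=np.array([-np.sin(ya),np.cos(ya),0]); S=np.cross(Y,N)
F=np.stack([S,Y,N])            # rows: panel axes
C0=np.array([0.54289737,-0.00310312,0.14088536])
def W(s,y,n): return C0+np.array([s,y,n])@F
def quat(closing_deg, phi_deg=0):
    """tool z=-N, tool y at closing_deg from S (ccw about N); then whole tool turned phi about S"""
    a=np.radians(closing_deg); ty=np.cos(a)*S+np.sin(a)*Y; tz=-N
    M=Ro.from_matrix(np.stack([np.cross(ty,tz),ty,tz],1))
    return (Ro.from_rotvec(np.radians(phi_deg)*S)*M).as_quat()
E
python3 - <<'E'
import numpy as np,cv2
from geo import *
from cell import r
for n in("top","side"):
    d=dict(np.load(n+"0.npz")); P=cloud(d); L=(P-C0)@F.T; c=d["pixels"].astype(int).max(-1); ok=d["depth"]>0
    on=ok&(abs(L[...,2])<.004)&(abs(L[...,0])<.1)&(abs(L[...,1])<.1); print(n,"plane off",np.median(L[on][:,2]).round(4))
    for nm,s0,lo,hi in(("up",.062,.029,.038),("low",-.08,.029,.038),("pull",-.01,.041,.052)):
        m=ok&(abs(L[...,0]-s0)<.036)&(abs(L[...,1]-.103)<.036)&(L[...,2]>lo)&(L[...,2]<hi)
        q=L[m][:,:2]*1000; 
        if len(q)<6: print(nm,len(q),c[m]);continue
        rc=cv2.minAreaRect(q.astype(np.float32)); w,v=np.linalg.eigh(np.cov(q.T)); a=np.degrees(np.arctan2(v[1,1],v[0,1]))
        print(nm,len(q),"mean",q.mean(0).round(1),"rect",np.round(rc[0],1),np.round(rc[1],1),"long axis deg from S",round(a,1),"h",np.percentile(L[m][:,2],[50,95]).round(4))
    # things standing left / ledge
    for nm,x0,x1,y0,y1,z0 in(("wash",.3,.75,.17,.33,.1),("beaker",.3,.5,.15,.3,.03),("weigh",.5,.75,-.2,.05,.22),("marker",.25,.42,-.2,.1,.006)):
        m=ok&(P[...,0]>x0)&(P[...,0]<x1)&(P[...,1]>y0)&(P[...,1]<y1)&(P[...,2]>z0)
        if m.any(): print(nm,m.sum(),np.percentile(P[m],[2,98],axis=0).round(3).tolist())
def show(nm,p,q):
    s=r.inverse_kinematics(p,q); print(nm,None if s is None else np.round(s,2))
for nm,s in(("up",.062),("low",-.081)):
    for a in(-180,0,90,-90): show((nm,a),W(s,.1018,.028),quat(a))
for phi0 in(0,-30,-50,30):
  for a in(90,-90):
    o=[]
    for t in np.linspace(0,1.85,6):
        ang=-t if 0 else t
        R=Ro.from_rotvec(-ang*S) # try sign below
        H=W(-.0095,.107-.228,0); A=W(-.0095,.107,.042)
        p1=H+Ro.from_rotvec(ang*S).apply(A-H); sg=1 if p1[2]>A[2] or t==0 else -1
        p=H+Ro.from_rotvec(sg*ang*S).apply(A-H)
        s=r.inverse_kinematics(p,(Ro.from_rotvec(sg*ang*S)*Ro.from_quat(quat(a,phi0))).as_quat())
        o.append(None if s is None else np.round(s,1).tolist())
    print("arc",phi0,a,sg,o)
for s in(-.08,.02): show("lever",W(-.0095+s,.003,-.005),quat(90)); show("lever",W(-.0095+s,.003,-.005),quat(-90))
E
```

```text
top plane off -0.0
up 173 mean [ 59.2 101.9] rect [ 58.4 102.1] [18.8 58.3] long axis deg from S 102.8 h [0.033  0.0362]
low 150 mean [-84.1 101.7] rect [-85.7 101.8] [20.1 58.3] long axis deg from S 102.7 h [0.0332 0.0359]
pull 112 mean [-11.4 107.9] rect [-12.9 107.9] [ 9.8 65.3] long axis deg from S 179.9 h [0.0459 0.0485]
wash 744 [[0.576, 0.171, 0.102], [0.663, 0.298, 0.209]]
beaker 224 [[0.42, 0.202, 0.032], [0.487, 0.271, 0.053]]
weigh 336 [[0.662, -0.074, 0.224], [0.698, -0.039, 0.258]]
marker 3382 [[0.251, -0.102, 0.009], [0.414, 0.078, 0.613]]
side plane off -0.0014
up 118 mean [ 60.4 104.3] rect [ 59.7 104.8] [21.5 55.8] long axis deg from S 103.7 h [0.0316 0.0334]
low 91 mean [-82.9 105.1] rect [-84.1 103.8] [18.7 58.9] long axis deg from S 103.5 h [0.0319 0.0344]
pull 72 mean [-10.7 110.6] rect [-11.9 109.5] [52.6 10.4] long axis deg from S 179.4 h [0.0443 0.0467]
wash 1032 [[0.579, 0.17, 0.103], [0.678, 0.303, 0.208]]
beaker 285 [[0.422, 0.151, 0.031], [0.493, 0.27, 0.116]]
weigh 264 [[0.664, -0.071, 0.22], [0.698, -0.036, 0.256]]
marker 2718 [[0.25, -0.076, 0.009], [0.
[... 1028 characters left out ...]
2.2, -1.2, 0.7, -0.3], [-0.1, -0.2, 2.3, 0.0, 0.4, -1.8], [-0.6, -0.1, 2.1, 0.7, 1.0, -2.8], None, None]
arc -50 -90 1 [None, [0.3, 0.1, 2.2, -1.2, 0.7, 2.8], [-0.1, -0.2, 2.3, 0.0, 0.4, 1.3], [-0.6, -0.1, 2.1, 0.7, 1.0, 0.3], [-0.9, 0.2, 1.9, 0.8, 1.4, 0.1], [-0.9, 0.5, 1.6, 0.8, 1.8, 0.0]]
arc 30 90 1 [None, None, None, None, None, None]
arc 30 -90 1 [[-0.2, 0.3, 2.2, 1.3, 0.7, 0.0], [-0.4, 0.3, 2.1, 1.1, 1.3, 0.0], [-0.6, 0.4, 2.0, 1.0, 1.7, -0.0], [-0.7, 0.6, 1.8, 0.9, 2.2, -0.0], [-0.7, 0.8, 1.6, 0.9, 2.5, -0.1], [-0.7, 1.0, 1.3, 0.8, 2.9, -0.1]]
lever [-0.22  0.42  2.32  2.29  0.27  2.11]
lever [-0.22  0.42  2.32  2.29  0.27 -1.04]
lever None
lever [-0.15  0.37  2.11  1.18  0.18  0.16]
```

```bash
cat >wing.py <<'E'
import sys,numpy as np
from cell import r
from geo import *
def wing(s,a0,y=.1028,h=.028):
    r.set_gripper(.5,40)
    r.move_to(W(s,y,.14),quat(a0)); r.move_linear(W(s,y,h))
    print("down F",np.round(r.current_contact_force(),1))
    r.set_gripper(0); print("grip",r.current_opening(),r.current_finger_force())
    q=np.array(r.current_q()); q[5]-=np.radians(78.5); r.set_joints(q)
    print("turned q6",r.current_q()[5],"M",np.round(r.current_torque(),2),"F",np.round(r.current_contact_force(),1))
    r.set_gripper(.45); r.move_linear(W(s,y,.14)); print("t",r.current_t())
E
python3 - <<'E'
from wing import *
wing(.0595,13)
E
```

```text
down F [ 0.7 -0.3  1.4]
grip 0.13059618564064665 44.58563382498248
turned q6 -1.749313652656315 M [-0.35  0.7  -0.78] F [-2.6 -5.4 -0.3]
t 6.7
```

```bash
python3 - <<'E'
from wing import *
import cv2
from cell import optics
wing(-.084,-167)
r.move_to(W(-.0118,.1,.2),quat(-90,15))
d=optics.get_image("side"); cv2.imwrite("pics/s1.png",cv2.resize(d["pixels"][120:270,190:350,::-1],None,fx=4,fy=4))
for n in("side","top"):
    d=optics.get_image(n); P=cloud(d); L=(P-C0)@F.T
    for nm,s0 in(("up",.0595),("low",-.084)):
        m=(d["depth"]>0)&(abs(L[...,0]-s0)<.036)&(abs(L[...,1]-.103)<.036)&(L[...,2]>.029)&(L[...,2]<.038)
        q=L[m][:,:2]
        if len(q)<9: print(n,nm,len(q)); continue
        w,v=np.linalg.eigh(np.cov(q.T)); print(n,nm,len(q),q.mean(0).round(4),np.degrees(np.arctan2(v[1,1],v[0,1])))
prev=None
for t in np.linspace(0,1.85,12):
    H=W(-.0118,.1085-.228,0);A=W(-.0118,.1085,.045); R=Ro.from_rotvec(t*S)
    s=r.inverse_kinematics(H+R.apply(A-H),(R*Ro.from_quat(quat(-90,15))).as_quat()); print(None if s is None else np.round(s,2))
E
```

```text
Traceback (most recent call last):
  File "wing.py", line 6, in wing
    r.move_to(W(s,y,.14),quat(a0)); r.move_linear(W(s,y,h))
                                    ~~~~~~~~~~~~~^^^^^^^^^^
cell.PlanningError: the arm cannot follow that straight line within its joint ranges
```

```bash
python3 - <<'E'
from wing import *
print(np.round(r.current_q(),2))
s,y=-.084,.1028
for ax,nm in((S,"S"),(Y,"Y")):
  for phi in(-12,-6,0,6,12):
    for a in(13,-167):
      o=[]
      for h in(.14,.08,.028):
        k=r.inverse_kinematics(W(s,y,h),(Ro.from_rotvec(np.radians(phi)*ax)*Ro.from_quat(quat(a))).as_quat()); o.append(None if k is None else np.round(k[3:],2).tolist())
      print(nm,phi,a,o)
E
```

```text
[ 0.06 -0.07  2.43  0.24  0.18  2.61]
S -12 13 [[-1.01, 0.33, 0.86], [-1.56, 0.27, 1.42], [4.3, 0.29, 1.86]]
S -12 -167 [[-1.01, 0.33, -2.28], [-1.56, 0.27, -1.72], [4.3, 0.29, -1.28]]
S -6 13 [[-0.62, 0.21, 0.4], [4.63, 0.12, 1.44], [3.86, 0.18, 2.22]]
S -6 -167 [[-0.62, 0.21, -2.74], [4.63, 0.12, -1.7], [3.86, 0.18, -0.92]]
S 0 13 [[0.24, 0.18, -0.53], None, None]
S 0 -167 [[0.24, 0.18, 2.61], None, [2.9, 0.14, -0.03]]
S 6 13 [[0.83, 0.28, -1.18], [1.55, 0.19, -1.9], [2.16, 0.22, -2.52]]
S 6 -167 [[0.83, 0.28, 1.96], [1.55, 0.19, 1.24], [2.16, 0.22, 0.63]]
S 12 13 [[1.04, 0.42, -1.46], [1.48, 0.34, -1.91], [1.85, 0.34, -2.28]]
S 12 -167 [[1.04, 0.42, 1.68], [1.48, 0.34, 1.23], [1.85, 0.34, 0.86]]
Y -12 13 [None, None, None]
Y -12 -167 [[2.76, 0.18, 0.09], [2.99, 0.38, -0.14], [3.04, 0.52, -0.19]]
Y -6 13 [None, None, None]
Y -6 -167 [None, [2.89, 0.19, -0.04], [3.01, 0.32, -0.15]]
Y 0 13 [[0.24, 0.18, -0.53], None, None]
Y 0 -167 [[0.24, 0.18, 2.61], None, [2.9, 0.14, -0.03]]
Y 6 13 [[0.11, 0.33, -0.39], [0.19, 0.16, -0.47], None]
Y 6 -167 [[0.11, 0.33, 2.75], [0.19, 0.16, 2.67], None]
Y 12 13 [[0.06, 0.47, -0.34], [0.07, 0.31, -0.35], [0.11, 0.2, -0.38]]
Y 12 -167 [[0.06, 0.47, 2.81], [0.07, 0.31, 2.79], [0.11, 0.2, 2.76]]
```

```bash
python3 - <<'E'
from wing import *
import cv2
from cell import optics
s,y,h=-.084,.1028,.028
def qd(a,d): 
    b=Ro.from_quat(quat(a)); return (b*Ro.from_euler('y',d,degrees=True)).as_quat()
r.move_to(W(s,y,.14),qd(-167,-8)); r.move_linear(W(s,y,h),vel=.08)
print("down F",np.round(r.current_contact_force(),1),np.round(r.current_q(),2))
r.set_gripper(0); print("grip",r.current_opening(),r.current_finger_force())
for f in np.linspace(0,1,8)[1:]:
    k=r.inverse_kinematics(W(s,y,h),qd(-167+78.5*f,-8+18*f)); r.set_joints(k); 
    print(np.round(k[3:],2),np.round(r.current_contact_force(),1),np.round(r.current_torque(),2))
r.set_gripper(.45); r.move_linear(W(s,y,.12)); print("t",r.current_t())
r.move_to(W(-.0118,.1,.2),quat(-90,15))
d=optics.get_image("side"); cv2.imwrite("pics/s1.png",cv2.resize(d["pixels"][120:270,190:350,::-1],None,fx=4,fy=4))
for n in("side","top"):
    d=optics.get_image(n); P=cloud(d); L=(P-C0)@F.T
    for nm,s0 in(("up",.0595),("low",-.084)):
        m=(d["depth"]>0)&(abs(L[...,0]-s0)<.036)&(abs(L[...,1]-.103)<.036)&(L[...,2]>.029)&(L[...,2]<.038)
        q=L[m][:,:2]
        if len(q)<9: print(n,nm,len(q)); continue
        w,v=np.linalg.eigh(np.cov(q.T)); print(n,nm,len(q),q.mean(0).round(4),np.degrees(np.arctan2(v[1,1],v[0,1])))
for t in np.linspace(0,1.85,12):
    H=W(-.0118,.1085-.228,0);A=W(-.0118,.1085,.045); R=Ro.from_rotvec(t*S)
    k=r.inverse_kinematics(H+R.apply(A-H),(R*Ro.from_quat(quat(-90,15))).as_quat()); print(None if k is None else np.round(k,2))
E
```

```text
down F [ 0.4 -0.5  0.3] [-0.03  0.31  2.34  1.86  0.23  0.91]
grip 0.12969725810003804 57.179581224918365
[1.96 0.17 0.65] [-18.1  -2.6  19. ] [0.39 1.38 0.52]
[2.33 0.12 0.11] [-17.6   1.3  17.1] [0.63 1.42 0.72]
[ 2.85  0.14 -0.58] [-15.5   3.3  13.2] [0.7  1.48 0.76]
[ 3.11  0.2  -1.02] [-15.9   1.5  12.9] [0.48 1.77 0.59]
[ 3.16  0.28 -1.26] [-18.7  -2.3  15.5] [-0.08  1.88  0.18]
[ 3.11  0.36 -1.41] [-22.1  -6.4  17.8] [-0.6   1.68 -0.26]
[ 3.02  0.45 -1.53] [-25.5 -10.7  22. ] [-0.84  1.07 -0.97]
t 17.2333
side up 112 [0.0608 0.1046] -179.68029582706274
side low 85 [-0.0821  0.1047] 179.53966946018807
top up 173 [0.0599 0.1019] -179.79100470797064
top low 141 [-0.0831  0.1017] 179.8825313460885
[-0.07  0.26  2.21  1.27  0.39  0.14]
[-0.21  0.2   2.21  1.18  0.66  0.14]
[-0.36  0.19  2.18  1.11  0.94  0.11]
[-0.48  0.21  2.14  1.05  1.19  0.08]
[-0.59  0.26  2.07  0.99  1.43  0.05]
[-0.67  0.34  1.98  0.95  1.65  0.02]
[-0.72  0.44  1.89  0.91  1.85 -0.  ]
[-0.75  0.54  1.79  0.88  2.04 -0.02]
[-0.77  0.65  1.68  0.86  2.21 -0.03]
[-0.77  0.76  1.56  0.85  2.39 -0.03]
[-0.76  0.87  1.45  0.85  2.55 -0.03]
[-0.75  0.98  1.34  0.87  2.71 -0.02]
```

View pics/s1.png

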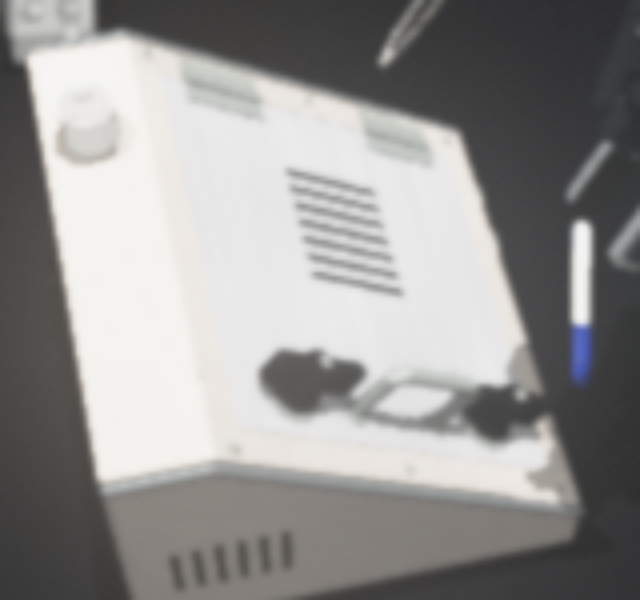

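The crop shows both bars lying along the slope, at (310,380) and (505,405), which is fully unlocked, and the depth fit agrees at 180°. The pull is at (425,400). Next I'll grip it and swing the panel.

```bash
python3 - <<'E'
from wing import *
import cv2
from cell import optics
H=W(-.0118,.1085-.228,0);A=W(-.0118,.1085,.042); Q0=Ro.from_quat(quat(-90,15)); z=Q0.apply([0,0,1])
A=A-.003*z
r.set_gripper(.4,60)
r.move_to(A-.08*z,Q0.as_quat()); r.move_linear(A,vel=.1); print("F",np.round(r.current_contact_force(),1))
r.set_gripper(0); print("grip",r.current_opening(),r.current_finger_force())
for t in np.linspace(0,1.83,16)[1:]:
    R=Ro.from_rotvec(t*S)
    k=r.inverse_kinematics(H+R.apply(A-H),(R*Q0).as_quat()); r.set_joints(k)
    f=np.array(r.current_contact_force()); print(round(t,2),f.round(1),np.round(r.current_torque(),1),round(r.current_opening(),3))
    if np.linalg.norm(f)>60 or r.current_opening()<.05: print("STOP");break
print("t",r.current_t())
for n in("side","top"):
    d=optics.get_image(n); cv2.imwrite(f"pics/{n}2.png",d["pixels"][...,::-1])
E
```

```text
F [ 0.6 -0.6 -0.2]
grip 0.09131013796161266 58.579060435295105
0.12 [ 2.3 -1.7 -1.9] [-0.6  0.1 -0.3] 0.093
0.24 [ 4.7 -3.6 -2.9] [-1.1 -0.  -0.7] 0.089
0.37 [ 5.6 -6.7 -5.3] [-1.6 -0.1 -0.9] 0.094
0.49 [ 6.1 -6.5 -6.7] [-1.8 -0.2 -1.1] 0.092
0.61 [ 6.4 -6.7 -7.4] [-1.9 -0.2 -1.3] 0.089
0.73 [ 7.4 -5.  -7.3] [-1.9 -0.2 -1.3] 0.09
0.85 [ 7.8 -3.6 -8. ] [-1.9 -0.3 -1.4] 0.095
0.98 [ 7.6 -1.5 -7.7] [-1.8 -0.3 -1.4] 0.09
1.1 [ 9.1 -0.3 -7. ] [-1.6 -0.2 -1.4] 0.093
1.22 [ 7.8  0.  -5.4] [-1.4 -0.2 -1.2] 0.09
1.34 [ 8.6  0.2 -3.5] [-1.  -0.1 -1.3] 0.091
1.46 [ 6.3  2.  -2.3] [-0.8 -0.  -1. ] 0.089
1.59 [ 3.8  0.9 -0.5] [-0.5  0.  -0.6] 0.089
1.71 [4.2 0.8 0.3] [-0.4  0.  -0.5] 0.087
1.83 [-6.8 -1.7 -3.4] [-0.6 -0.8  0.9] 0.087
t 25.2333
```

View pics/side2.png

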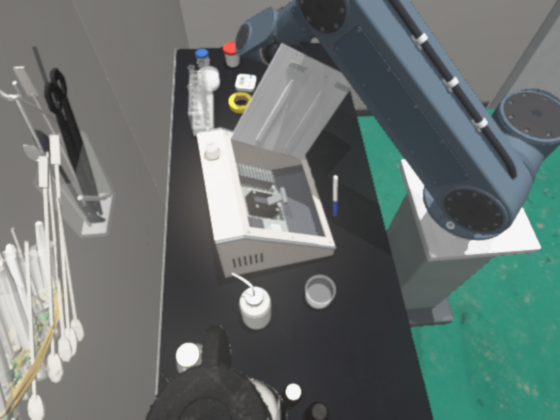

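The side view shows the panel standing open at the right with the gripper on the pull. The lever is visible inside at about (278,197), and the bystanders haven't moved. Next I'll release and go up over the panel.

```bash
python3 - <<'E'
from wing import *
import cv2
from cell import optics
r.set_gripper(.45)
p=np.array(r.current_tool_pos()); z=Ro.from_quat(r.current_ee_rot()).apply([0,0,1]); print(p.round(3),z.round(2))
p1=p-.1*z; r.move_linear(p1,vel=.12); print(np.round(r.current_contact_force(),1))
q60=quat(-90,50)
up=np.array([p1[0],p1[1],.56]); over=W(-.09,.005,0); over[2]=.56
for nm,x,q in(("up",up,q60),("over",over,quat(-90,20)),("hov",W(-.09,.005,.1),quat(-90,15))):
    k=r.inverse_kinematics(x,q); print(nm,x.round(3),None if k is None else np.round(k,2))
d=optics.get_image("side"); L=(cloud(d)-C0)@F.T
m=(d["depth"]>0)&(abs(L[...,0]+.01)<.06)&(abs(L[...,1])<.06)&(L[...,2]>-.04)&(L[...,2]<-.008)
q=L[m]; print("lever pts",len(q),np.percentile(q,[5,50,95],axis=0).round(3).tolist())
H=W(-.0118,-.1195,0); L2=(cloud(d)-H)@F.T
m=(d["depth"]>0)&(abs(L2[...,0])<.08)&(L2[...,2]>.05)&(L2[...,2]<.2)&(abs(L2[...,1])<.12)
q=L2[m]; print("panel angle",np.median(np.arctan2(q[:,2],q[:,1])))
for a in(90,-90):
  for ph in(-20,15,25): print(a,ph,[None if (k:=r.inverse_kinematics(W(-.0118+s,.005,h),quat(a,ph))) is None else np.round(k[3:],2).tolist() for s,h in((-.075,.1),(-.075,-.008),(-.02,-.008),(.025,-.008))])
E
```

```text
[ 0.444 -0.239  0.305] [-0.4   0.82  0.41]
[-1.2 -0.7  0.7]
up [ 0.484 -0.321  0.56 ] [-0.96  0.48  1.    0.96  2.16  0.54]
over [ 0.469 -0.008  0.56 ] [-0.43 -0.16  1.62  0.63  1.38  0.87]
hov [ 0.412 -0.016  0.171] [-0.48  0.15  2.36  1.18  0.61 -0.11]
lever pts 135 [[-0.049, -0.011, -0.038], [-0.041, 0.009, -0.024], [-0.033, 0.028, -0.018]]
panel angle 1.8176426542330435
90 -20 [[4.59, 0.28, 0.02], [3.99, 0.39, 0.68], [4.36, 0.32, 0.3], [-1.57, 0.3, -0.07]]
90 15 [None, [1.59, 0.52, 2.65], None, None]
90 25 [None, [1.39, 0.71, 2.75], None, None]
-90 -20 [None, [3.99, 0.39, -2.46], [4.36, 0.32, -2.85], None]
-90 15 [[1.17, 0.61, -0.1], [1.59, 0.52, -0.5], [1.38, 0.5, -0.2], [1.21, 0.51, 0.02]]
-90 25 [[1.12, 0.82, -0.14], [1.39, 0.71, -0.39], [1.28, 0.71, -0.17], [1.19, 0.73, -0.01]]
```

```bash
python3 - <<'E'
from wing import *
import cv2
from cell import optics
p1=np.array(r.current_tool_pos()); over=W(-.09,.005,0); over[2]=.56
up=np.array([p1[0],p1[1],.56])
try: r.move_linear(up,quat(-90,50),.2)
except r.PlanningError as e: print(e); r.move_to(up,quat(-90,50))
print(np.round(r.current_contact_force(),1))
r.set_gripper(0)
Q=quat(-90,15); s0=-.082; h=-.013
r.move_to(over,quat(-90,20)); r.move_to(W(s0,.005,.1),Q); print(np.round(r.current_contact_force(),1))
r.move_linear(W(s0,.005,h),vel=.1); print("in",np.round(r.current_contact_force(),1))
for s in(-.055,-.03,-.01,.002,.006,.009,.012):
    r.move_linear(W(s,.005,h),vel=.06); f=np.array(r.current_contact_force()); print(s,f.round(1),"along S",round(f@S,1))
    if f@S<-12: break
r.move_linear(W(s-.02,.005,h),vel=.1); r.move_linear(W(s-.02,.005,.12),vel=.15)
o=W(s-.02,.005,0); o[2]=.5; r.move_linear(o,vel=.2); print("t",r.current_t(),np.round(r.current_contact_force(),1))
for n in("side","top"):
    d=optics.get_image(n); cv2.imwrite(f"pics/{n}3.png",d["pixels"][...,::-1])
    c=cloud(d);L=(c-C0)@F.T
    m=(d["depth"]>0)&(abs(L[...,0]+.01)<.07)&(abs(L[...,1])<.06)&(L[...,2]>-.04)&(L[...,2]<-.008)
    q=L[m]; print(n,"lever pts",len(q),np.percentile(q,[5,50,95],axis=0).round(3).tolist() if len(q) else "")
    L2=(c-W(-.0118,-.1195,0))@F.T
    m=(d["depth"]>0)&(abs(L2[...,0])<.08)&(L2[...,2]>.05)&(L2[...,2]<.2)&(abs(L2[...,1])<.12)
    q=L2[m]; print("panel",len(q),np.median(np.arctan2(q[:,2],q[:,1])))
E
```

```text
[0.7 0.1 0.6]
[-0.5 -0.4  0.3]
in [-0.1  0.3  0.2]
-0.055 [-1.1  0.3 -0.6] along S -1.2
-0.03 [ 0.6  0.2 -0.4] along S 0.3
-0.01 [ 0.1 -1.   0.3] along S 0.2
0.002 [-5.6 -0.9 -0.4] along S -4.8
0.006 [-18.1  -6.6  -2.3] along S -16.7
t 37.9417 [-0.4  0.1 -0.9]
side lever pts 99 [[0.018, -0.013, -0.029], [0.024, 0.01, -0.021], [0.028, 0.029, -0.018]]
panel 3339 1.8167533161427496
top lever pts 130 [[0.015, -0.014, -0.024], [0.023, 0.006, -0.02], [0.027, 0.025, -0.016]]
panel 794 1.8254430540031483
```

View pics/side3.png

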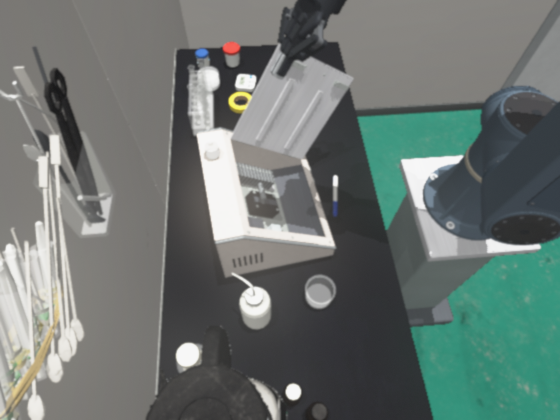

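The side view shows the panel still open, with the lever now up the slope at about (262,187) and the bystanders in place. Depth puts the bar 35 mm above the opening's middle (its end stop), the panel at about 1.82 rad, and no contact force on the tool.

```bash
python3 -c "
from cell import r
print(r.hand_in())"
```

```text
the job is handed in; nothing more can be done
None
```

The job is handed in at about 38 s of the 72 s allowed, and the judge returned no verdict: both fasteners are fully unlocked, the panel rests open at about 1.82 rad, the lever is pushed to its upper stop, the bystanders look unmoved in the pictures, and the robot is clear.

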